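# Lock the dummy load into the bayonet socket

### The arm

A 6-joint arm with a two-finger parallel gripper is mounted at the origin on a cart in front of the work surface, level with it; the furniture and walls round the work are solid. World frame = base frame: x ahead of the robot, y to its left, z up, the work surface at z = 0. Lengths are in m, angles in rad, forces in N, time in s.
With the tool pointing down it reaches from about 0.4 to 0.825 m from the base axis. Payload 7 kg.
Tool frame: the origin (TCP) lies midway between the tips of the shut fingers; the grasp point (between the pads) lies 19 mm behind it; z points along the fingers, y is the line along which they close (so a half turn about z gives the same grasp; the last joint's range is limited). The gripper opens to 88 mm and grips with 3 to 60 N. Pads are 19 mm wide; open, the fingers measure 130 mm over their backs; the gripper's body (78 mm by 193 mm) begins 47 mm behind the grasp point.
Start: joints at [-0.891, 0.359, 0.012, 0, -1.224, -0.288], TCP at [0.258, -0.624, 0.227] pointing down, gripper open.
Joint ranges: [-3.07, 3.07], [-1.43, 2.12], [-1.02, 1.25], [-3.03, 1.67], [-3.05, -0], [-3.03, 3.03]. Speed limits (rad/s): [2.39, 2.39, 3.01, 3.14, 3.14, 3.14].

### API

Orientations are given as [roll, pitch, yaw] about the fixed x, y, z axes, in that order (R = Rz(yaw) Ry(pitch) Rx(roll)).
In Python, from station import get_state, grab_frame, calibration, job_done, boxes_of, regions_of, spot_point gives the robot as it stands. The module is installed in compiled form; this text tells all that it offers.
- The arm moves only by the tool arm_command, never from a script. Its argument "commands" is a list of rows, each an object of numbers: "tx", "ty", "tz": the shift along the tool's x, y, z each as a share of 25 cm, from -1 to 1; "twist": the turn about the tool's z as a share of 180 degrees, from -1 to 1. A call has exactly 8 rows; each row is the pose to reach, as a shift and turn from the pose commanded when the call began, along the tool's axes at that moment, turning the shorter way round; what a row does not reach only later rows make up. A row lasts 1/12 s, in which the tool goes at most 41.7 mm and 7.16 degrees, less where a joint would pass 70% of its speed; a pose out of reach is approached as far as the arm can. A call with a number of a shift or a turn outside -1 to 1 is refused whole. A call with a gripper value outside its range is refused whole. "claw" is the opening, from 0 (shut) to 1 (fully open), set as the call begins (left out, the last holds). The fingers move at their own pace and stop on an object; "grip_force" is the grip in N (left out, the last holds). Time passes only in rows, so rows that repeat a pose let the fingers close, or fill a call up. It gives the time, the measured TCP pose, the force, the opening and the grip force at its end, in the units of the state.
- get_state(): the state, without advancing time (a new reading comes with each control period).
- grab_frame(name): name is "scene" or "top" or "wrist"; returns the picture (480x640x3 uint8, red, green, blue); there is no depth.
- calibration(name): a dict with "camera_matrix" (3x3 intrinsics, pixels), "k1" (the pictures are not rectified: a ray, as slopes to the right and down, at radius r is drawn at 1 + k1 r^2 times it, then the intrinsics apply), "extrinsics" (4x4, takes a point from camera to world coordinates). Camera axes: x right, y down, z forward; pixel columns grow to the right and rows downward; lengths in m; the calibration is good to about 2 mm. A picture is of the moment at which its call begins: read the wrist's pose just before it. calibration takes no time and is no camera call; for the wrist camera it gives the pose at the moment of the call.
- job_done(): hands the job in; it is judged then, once.
Trained networks look in the newest picture that a camera, given by its name, has taken for a name from the list of things; names that differ only in an ending like _2 or _b are one class to them, and where a whole thing is asked for, a point or a joint stands for the part that bears it (a point fixed in the world has none). Each returns a list of dicts, best first, with "score" (0 to 1); they miss things now and then, are a little off and sometimes report something else, mostly with a low value. They report only what shows in the picture. A call takes as long as a camera call.
- boxes_of(query, camera): "rect" ([left, top, right, bottom] in pixels, round what is visible of it).
- regions_of(query, camera): "region" (480x640 bool, what is visible of it) and "rect" ([left, top, right, bottom] in pixels, round what is visible of it).
- spot_point(query, camera): "uv" ([column, row] in pixels: a listed point, or the origin of a listed thing).
The state is a dict: "t": time; "q": joint angles; "qd": joint speeds; "joint_efforts": joint torques, N m; "eef_pos": TCP position; "ee_rot": TCP orientation; "force": force on the tool from outside, world axes, zero at the start; "moment": the same for the moment, N m; "width": finger opening in m; "gripper_force": force on a finger pad.
Only numpy, scipy, OpenCV 4.12 (cv2) and the standard library are available. Lean on these libraries where they do the work, as an engineer would, in place of code of your own. Each camera call takes 0.05 s, during which the arm holds its last target. There are 200 camera calls.

### The job

Fit the dummy load with the two bayonet pins into the socket on top of the diecast box: feel for the two notches, push it in against the spring, twist it clockwise (seen from above) a quarter turn to the stop and let the spring lift it into its seat, so that it stays locked and upright when you let go. The socket's insulator is brittle, so work gently and never force the load against it (well under 60 N); leave the screw-foot load and the other loose things where they are.

Things in the scene. Friction and masses are not known exactly. Their poses are not given: they have to be found in the camera images.
- dummy_load: Wanted: the plain aluminium dummy load with bayonet foot, 0.18 kg, 66 mm tall, standing on its foot. Origin: centre of its underside, z up along its axis. Foot: 30 mm diameter, 0 to 30 mm height, bottom edge bevelled 2.5 mm. A round 6 mm pin sticks out along +x and -x to 20 mm from the axis, its middle 11 mm above the underside (8 to 14 mm). Same after half a turn: fits either way round.
- load_grip (a point): Middle of the load's grip, 48 mm above its underside, on its axis; axes as the load. The grip is a ribbed rectangular block from 30 to 66 mm height, 40 mm (44 with ribs) along x, the direction of the pins, by 30 mm along y. Its two smooth flats face +y and -y: pinch these.
- test_box: Diecast metal box fixed to the bench, 74 mm along its x, 112 mm along its y, 36 mm high, two small coaxial connectors on its -x side; origin at the centre of its underside. A round steel bayonet socket, 59 mm outside and 31 mm high, stands upright on the lid, its axis 6 mm from the origin towards +x.
- socket_mouth (a point): Centre of the socket's mouth, level with its rim, 67 mm above the bench; axes as the box. Bore 32.4 mm. The rim is a lip 7 mm thick with two notches, half a turn apart, 8 mm wide for the pins. The notch line lies along the box's x axis, but up to 0.5 rad (29 deg) off it either way: unmeasured, find it by feel or by eye. With the pins resting on the rim the load's underside is 8 mm below here.
- plunger (a joint): Brass spring plunger inside the socket, m pushed down: 0 free, 0.012 solid. It takes 4 N to start and 1 N more per mm. With the pins in the notches the load's underside meets it 13 mm below the mouth (a 5 mm drop from the rim). The pins pass under the lip at 21 mm below the mouth (0.008, 12 N); solid at 25 mm (16 N). Turn at about 23 mm.
- socket_seat (a point): Where the underside of the locked load comes to lie, 18.5 mm below the mouth; axes as the box. From the notches, pushed in, the load turns only clockwise seen from above, 90 deg (play 3 deg) to a hard stop. Let up there, the spring lifts it 2.5 mm into seats under the lip, pins square to the notch line: locked. Let up short of the seats it stays at 21 mm, not locked.
- screw_load: A look-alike load, not wanted: screw foot without pins, round ribbed grip 43 mm in diameter, 64 mm tall, standing on its foot; origin at the centre of its underside. Leave alone.
- tape_masking: Loose roll of masking tape, 100 mm in diameter, 25 mm high, lying flat; bystander.
- cutters: Loose pair of small pliers, 131 mm long, lying flat; bystander.
- coax_adapter_2: Loose brass coaxial adapter, 36 mm long, 17 mm thick; bystander.
- relay: Loose small relay, 22x29x34 mm, standing; bystander.

How it is judged:
On the way:
1. the pins are in the notches and the load is pressed in against the spring until the pins are below the lip (underside more than 20.5 mm below the mouth), not yet turned (z of dummy_load in the frame of socket_mouth below -0.0205 m and horizontal distance between dummy_load and socket_mouth below 0.004 m and angle between the x axis of dummy_load and the x axis of test_box, either way round below 0.7 rad).
At the end, for the whole second after the job is handed in: The dummy load is locked in the socket: turned a quarter turn from the notches (its pin line within 0.7 rad of the box's y axis, which covers the socket's clamping angle), risen into its seats (underside 16.7 to 19.6 mm below the mouth), centred within 3 mm, upright within 0.07 rad, and at rest (z of dummy_load in the frame of socket_mouth between -0.0196 and -0.0167 m and horizontal distance between dummy_load and socket_mouth below 0.003 m and angle between the x axis of dummy_load and the y axis of test_box, either way round below 0.7 rad and angle between dummy_load's own z axis and vertical below 0.07 rad and linear speed of dummy_load below 0.01 m/s); the robot touches nothing.
It fails at once if the dummy load presses on the socket or box with more than 60 N (contact force between dummy_load and test_box above 60 N).
It fails at once if the screw-foot load or another loose bystander is moved by more than 20 mm (distance of any of screw_load, tape_masking, cutters, coax_adapter_2, relay from where it was at the start of the episode above 0.02 m).
It also fails if it takes over 67 s, if anything falls off the work surface, if the arm or the gripper's body presses on something with over 40 N, if the wrist force passes 120 N, or if a joint passes its speed limit or range.

## Working session

There is one attempt and no reset: what is moved stays moved. The work goes in short steps, Python scripts to look and compute and a tool call to move; the robot and the scene stay as the last step left them, time stands still between calls to the robot, and variables do not carry over. Pictures are saved under pics/ and viewed, at most 10 in all, crops included, and the job is handed in when it is done.

Besides the shell and the picture viewer there is one more tool, called in YAML: its name, and indented under it one key for each argument. arm_command: Moves the arm, as the interface text tells. Shift numbers are shares of 25 cm and turn numbers shares of 180 degrees, none past 1 either way. Its arguments: {"type":"object","properties":{"commands":{"type":"array"},"claw":{"type":"number"},"grip_force":{"type":"number"}},"required":["commands"]}

```bash
mkdir -p pics
cat > h.py <<'E'
import numpy as np, cv2
from station import *
from scipy.spatial.transform import Rotation as R
def ray(name,uv,cal=None):
    c=cal or calibration(name);K=np.array(c["camera_matrix"]);k=c["k1"];T=np.array(c["extrinsics"])
    d=np.linalg.solve(K,[uv[0],uv[1],1.])[:2];s=d.copy()
    for _ in range(20): s=d/(1+k*(s@s))
    return T[:3,3],T[:3,:3]@np.array([s[0],s[1],1.])
def hit(name,uv,z,cal=None):
    o,r=ray(name,uv,cal);return (o+r*(z-o[2])/r[2])[:3]
def proj(name,p,cal=None):
    c=cal or calibration(name);K=np.array(c["camera_matrix"]);T=np.array(c["extrinsics"])
    q=T[:3,:3].T@(np.array(p)-T[:3,3]);s=q[:2]/q[2];s=s*(1+c["k1"]*(s@s));return (K@[s[0],s[1],1])[:2]
def save(n,im): cv2.imwrite("pics/"+n,cv2.cvtColor(im,cv2.COLOR_RGB2BGR))
E
python3 - <<'E'
from h import *
np.set_printoptions(precision=4,suppress=True)
s=get_state();print(s["t"],s["eef_pos"],s["ee_rot"],s["width"])
a=grab_frame("top");b=grab_frame("scene")
save("a.png",np.vstack([a,b])[:, :] if 0 else cv2.resize(np.hstack([a,b]),(800,300)));save("top.png",a)
for cam in("top","scene"):
  for q,z in(("dummy_load",0),("load_grip",.048),("socket_mouth",.067),("test_box",0),("screw_load",0),("tape_masking",0),("cutters",0),("coax_adapter_2",0),("relay",0)):
    print(cam,q,[(round(d["score"],2),np.round(d["uv"],1),hit(cam,d["uv"],z)[:2]) for d in spot_point(q,cam)[:2]])
E
```

```text
0.0 [ 0.2575 -0.6234  0.2256] [ 3.14   -0.0002 -2.7499] 0.08775303282513727
top dummy_load [(0.9, array([281.3, 232.3]), array([0.5789, 0.2057]))]
top load_grip [(0.61, array([280.9, 229.3]), array([0.5802, 0.203 ])), (0.25, array([203.5, 198.7]), array([0.6503, 0.3757]))]
top socket_mouth [(0.75, array([398.2, 267.4]), array([ 0.494 , -0.0492])), (0.27, array([392.9, 267.2]), array([ 0.4945, -0.0378]))]
top test_box [(0.66, array([393.8, 270.6]), array([ 0.4886, -0.0519]))]
top screw_load [(0.72, array([270.3, 284.1]), array([0.4602, 0.2311]))]
top tape_masking [(0.8, array([263.6, 173.1]), array([0.7187, 0.2473]))]
top cutters [(0.65, array([202.4, 197.1]), array([0.6633, 0.3909]))]
top coax_adapter_2 [(0.45, array([222.9, 321.3]), array([0.376 , 0.3396]))]
top relay [(0.53, array([356.6, 322.8]), array([0.371 , 0.0353]))]
scene dummy_load [(0.93, array([329.1, 226.4]), array([0.5746, 0.2011]))]
scene load_grip [(0.65, array([327.1, 207.8]), array([0.5722, 0.2072]))]
scene socket_mouth [(0.97, array([302.9, 340.1]), array([ 0.4931, -0.0552]))]
scene test_box [(0.84, array([302.9, 356.7]), array([ 0.4903, -0.052 ]))]
scene screw_load [(0.97, array([272.3, 222.1]), array([0.4698, 0.2295]))]
scene tape_masking [(0.84, array([398.6, 195.4]), array([0.7222, 0.2542]))]
scene cutters [(0.82, array([357.1, 152.4]), array([0.665 , 0.3857]))]
scene coax_adapter_2 [(0.46, array([216.6, 187.5]), array([0.3671, 0.3373])), (0.16, array([302.4, 343. ]), array([ 0.4928, -0.028 ]))]
scene relay [(0.68, array([225.2, 318.6]), array([0.37 , 0.037]))]
```

View pics/top.png

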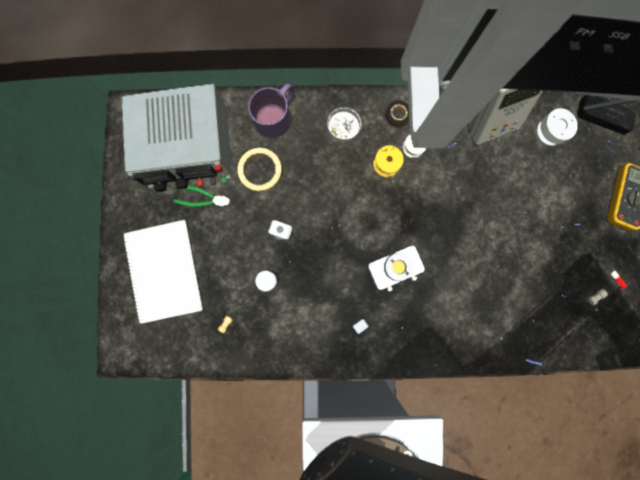

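The top picture shows the dummy load at about (281,230), the box with its socket at (398,268), the screw load at (266,281), the tape at (260,169) and the relay at (361,326). The network points agree with the picture. Next I plan the moves.

```bash
cat >> h.py <<'E'
def plan(x,y,z,yaw=None):
    "shares to go from measured pose to target"
    s=get_state();p=s["eef_pos"];Rm=R.from_euler("xyz",s["ee_rot"]).as_matrix()
    d=Rm.T@(np.array([x,y,z])-p)/.25
    tw=None
    if yaw is not None:
        a=s["ee_rot"][2]-yaw; a=(a+np.pi/2)%np.pi-np.pi/2; tw=a/np.pi
    print("plan",np.round(d,3),"twist",tw,"q",np.round(s["q"],2))
E
python3 - <<'E'
from h import *
s=get_state();T=np.eye(4);T[:3,:3]=R.from_euler("xyz",s["ee_rot"]).as_matrix();T[:3,3]=s["eef_pos"]
c=calibration("wrist");print(np.round(np.linalg.inv(T)@c["extrinsics"],3));print(np.round(c["camera_matrix"]),c["k1"])
plan(.49,-.052,.25)
E
```

```text
[[ 0.    -0.951 -0.31   0.085]
 [ 1.     0.     0.     0.   ]
 [-0.    -0.31   0.951 -0.157]
 [ 0.     0.     0.     1.   ]]
[[395.   0. 323.]
 [  0. 395. 240.]
 [  0.   0.   1.]] -0.05422638234773466
plan [-1.732  1.759 -0.094] twist None q [-0.89  0.36  0.01 -0.   -1.22 -0.29]
```

arm_command:
  commands:
    - {"tx":-0.11,"ty":0.11}
    - {"tx":-0.22,"ty":0.22}
    - {"tx":-0.33,"ty":0.33}
    - {"tx":-0.44,"ty":0.44}
    - {"tx":-0.55,"ty":0.55}
    - {"tx":-0.66,"ty":0.66}
    - {"tx":-0.77,"ty":0.77}
    - {"tx":-0.87,"ty":0.88}
  claw: 1

```text
invalid input
```

arm_command:
  commands:
    - {"tx":-0.11,"ty":0.11}
    - {"tx":-0.22,"ty":0.22}
    - {"tx":-0.33,"ty":0.33}
    - {"tx":-0.44,"ty":0.44}
    - {"tx":-0.55,"ty":0.55}
    - {"tx":-0.66,"ty":0.66}
    - {"tx":-0.77,"ty":0.77}
    - {"tx":-0.85,"ty":0.87}

```text
invalid input
```

Run:
```python
from h import *
s=get_state();print(s["t"],s["eef_pos"],s["ee_rot"],s["q"],np.abs(s["qd"]).max())
c=calibration("wrist");im=grab_frame("wrist");save("w1.png",im);np.save("w1.npy",im)
import pickle;pickle.dump(c,open("c1.pkl","wb"))
for q,z in(("socket_mouth",.067),("test_box",0)):
    print(q,[(round(d["score"],2),np.round(d["uv"],1),np.round(hit("wrist",d["uv"],z,c),4)) for d in spot_point(q,"wrist")[:2]])
plan(.577,.204,.25)
```

```text
1.0 [ 0.25773685 -0.62383401  0.22657646] [-3.14156250e+00  1.73314487e-05 -2.74977783e+00] [-8.90883445e-01  3.58573008e-01  1.18983716e-02 -8.56013052e-06
 -1.22408786e+00 -2.88095150e-01] 0.0016290339933813015
socket_mouth []
test_box []
plan [-2.445  2.573 -0.094] twist None q [-0.89  0.36  0.01 -0.   -1.22 -0.29]
```

View pics/w1.png

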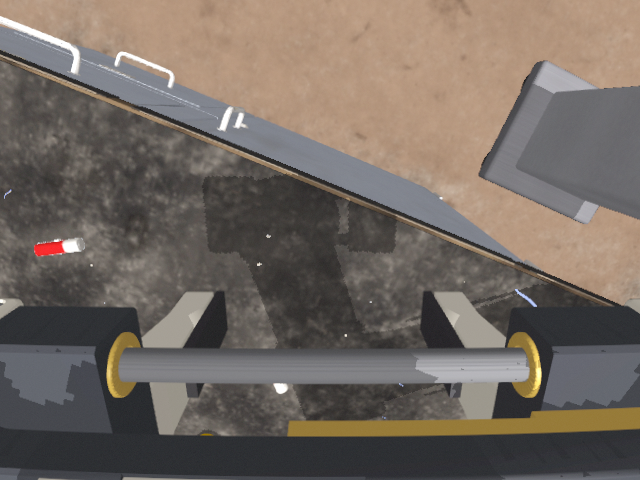

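The moves were refused, probably because rows need every key. The picture shows only bare bench, with the fingers at the bottom (rows 300–400).

arm_command:
  commands:
    - {"tx":-0.11,"ty":0.11,"tz":0,"twist":0}
    - {"tx":-0.22,"ty":0.22,"tz":0,"twist":0}
    - {"tx":-0.33,"ty":0.33,"tz":0,"twist":0}
    - {"tx":-0.44,"ty":0.44,"tz":0,"twist":0}
    - {"tx":-0.55,"ty":0.55,"tz":0,"twist":0}
    - {"tx":-0.66,"ty":0.66,"tz":0,"twist":0}
    - {"tx":-0.77,"ty":0.77,"tz":0,"twist":0}
    - {"tx":-0.87,"ty":0.88,"tz":0,"twist":0}
  claw: 1
  grip_force: 20

```text
t: 1.82
eef_pos: [0.3753, -0.3357, 0.2268]
ee_rot: [-3.141, 0.001, -2.75]
force: [0.8, 0.2, 0.1]
width: 0.0873
gripper_force: 0.0
```

arm_command:
  commands:
    - {"tx":-0.11,"ty":0.11,"tz":0,"twist":0}
    - {"tx":-0.22,"ty":0.22,"tz":0,"twist":0}
    - {"tx":-0.33,"ty":0.33,"tz":0,"twist":0}
    - {"tx":-0.44,"ty":0.44,"tz":0,"twist":0}
    - {"tx":-0.55,"ty":0.55,"tz":0,"twist":0}
    - {"tx":-0.66,"ty":0.66,"tz":0,"twist":0}
    - {"tx":-0.77,"ty":0.77,"tz":0,"twist":0}
    - {"tx":-0.87,"ty":0.88,"tz":0,"twist":0}

```text
t: 2.48
eef_pos: [0.4924, -0.049, 0.227]
ee_rot: [-3.141, 0.001, -2.749]
force: [0.4, -1.2, 0.2]
width: 0.0873
gripper_force: 0.0
```

Run:
```python
from h import *
s=get_state();print(s["t"],s["eef_pos"],s["ee_rot"],s["q"],np.abs(s["qd"]).max())
c=calibration("wrist");im=grab_frame("wrist");save("w2.png",im)
import pickle;pickle.dump(c,open("c2.pkl","wb"))
for q,z in(("socket_mouth",.067),("test_box",0)):
    print(q,[(round(d["score"],2),np.round(d["uv"],1),np.round(hit("wrist",d["uv"],z,c),4)) for d in spot_point(q,"wrist")[:2]])
plan(.577,.204,.25)
```

```text
2.4833 [ 0.49237982 -0.04897626  0.22703286] [-3.14136610e+00  1.15591630e-03 -2.74936908e+00] [ 2.99007915e-01  5.78012119e-02 -3.74770448e-01  1.30015349e-04
 -1.13705268e+00 -1.47763538e+00] 0.8021747245353376
socket_mouth [(0.95, array([316.8, 220. ]), array([ 0.4957, -0.0535,  0.067 ]))]
test_box []
plan [-0.702  0.803 -0.093] twist None q [ 0.3   0.06 -0.37 -0.   -1.14 -1.47]
```

View pics/w2.png

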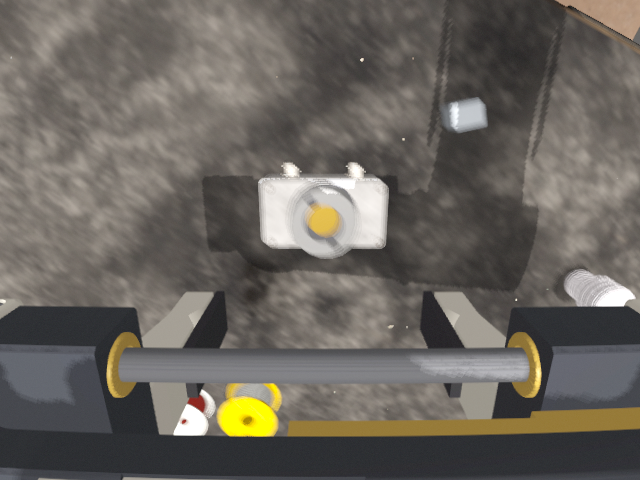

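The picture shows the box with its connectors up at about (322,170) and the socket at (322,220), with notches near (308,199) and (338,240). It was taken while moving, so I take a still one and crop.

Run:
```python
from h import *
s=get_state();print(s["t"],s["eef_pos"],s["ee_rot"][2],np.abs(s["qd"]).max())
c=calibration("wrist");im=grab_frame("wrist")
import pickle;pickle.dump((s,c,im),open("c2.pkl","wb"))
d=spot_point("socket_mouth","wrist")[0];m=hit("wrist",d["uv"],.067,c);print(d["uv"],m)
for a in np.radians([0,90,180,270]):print(proj("wrist",m+.0295*np.array([np.cos(a),np.sin(a),0]),c))
# rectify rim plane: world axes, 0.2mm/px, 90mm
def warp(z,C,half=.06,n=600):
    P=np.array([[-1,-1],[1,-1],[1,1],[-1,1]])*half
    g=np.linspace(-half,half,n);mx=np.zeros((n,n),np.float32);my=mx.copy()
    K=np.array(c["camera_matrix"]);T=np.array(c["extrinsics"])
    X,Y=np.meshgrid(g,g);W=np.stack([C[0]-Y,C[1]-X,np.full_like(X,z)],-1)  # up=+x, left=+y
    q=(W-T[:3,3])@T[:3,:3];u=q[...,:2]/q[...,2:];u=u*(1+c["k1"]*(u**2).sum(-1,keepdims=True))
    return cv2.remap(im,(u[...,0]*K[0,0]+K[0,2]).astype(np.float32),(u[...,1]*K[1,1]+K[1,2]).astype(np.float32),cv2.INTER_CUBIC)
save("rim.png",warp(.067,m))
```

```text
2.6333 [ 0.49254333 -0.04877466  0.22658385] -2.745837324769731 0.049476545763109135
[318.0, 219.0] [ 0.49437332 -0.05280057  0.067     ]
[304.75866024 249.96027676]
[350.53532909 232.13306668]
[331.93545571 186.44574158]
[284.7810203  205.60784692]
```

View pics/rim.png

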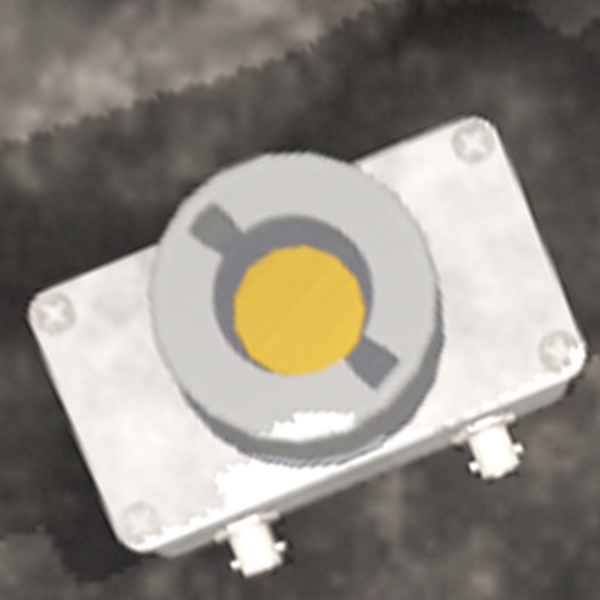

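The rectified crop shows the rim centre at (295,296), the notches at (203,218) and (386,374), and the connectors at lower right. That puts the socket axis at about (0.495, -0.052), the notch line at a yaw of about 49.6°, and the box x axis at about 21°. Now on to the load.

arm_command:
  commands:
    - {"tx":-0.1,"ty":0.11,"tz":0,"twist":0}
    - {"tx":-0.2,"ty":0.22,"tz":0,"twist":0}
    - {"tx":-0.3,"ty":0.34,"tz":0,"twist":0}
    - {"tx":-0.4,"ty":0.46,"tz":0,"twist":0}
    - {"tx":-0.5,"ty":0.58,"tz":0,"twist":0}
    - {"tx":-0.6,"ty":0.7,"tz":0,"twist":0}
    - {"tx":-0.7,"ty":0.8,"tz":0,"twist":0}
    - {"tx":-0.7,"ty":0.8,"tz":0,"twist":0}

```text
t: 3.4
eef_pos: [0.5792, 0.2039, 0.2257]
ee_rot: [-3.141, 0.0, -2.749]
force: [1.3, -0.6, 1.1]
width: 0.0875
gripper_force: 0.0
```

```bash
cat >> h.py <<'E'
def warp(im,c,z,C,half=.06,n=600):
    g=np.linspace(-half,half,n)
    K=np.array(c["camera_matrix"]);T=np.array(c["extrinsics"])
    X,Y=np.meshgrid(g,g);W=np.stack([C[0]-Y,C[1]-X,np.full_like(X,z)],-1)  # up=+x, left=+y
    q=(W-T[:3,3])@T[:3,:3];u=q[...,:2]/q[...,2:];u=u*(1+c["k1"]*(u**2).sum(-1,keepdims=True))
    return cv2.remap(im,(u[...,0]*K[0,0]+K[0,2]).astype(np.float32),(u[...,1]*K[1,1]+K[1,2]).astype(np.float32),cv2.INTER_CUBIC)
E
python3 - <<'E'
from h import *
grab_frame("wrist")
s=get_state();print(s["t"],s["eef_pos"],s["ee_rot"],np.abs(s["qd"]).max())
c=calibration("wrist");im=grab_frame("wrist")
for q,z in(("load_grip",.048),("dummy_load",0)):
    d=spot_point(q,"wrist")
    print(q,[(e["score"],e["uv"],hit("wrist",e["uv"],z,c)) for e in d[:2]])
save("load.png",warp(im,c,.066,[.577,.204]))
E
```

```text
3.45 [0.57800616 0.20171051 0.22558998] [-3.14128781e+00 -1.00703616e-03 -2.74905202e+00] 0.04507981811305624
load_grip [(0.59, [326.6, 215.0], array([0.5780178 , 0.20475083, 0.048     ]))]
dummy_load [(0.91, [324.1, 202.5], array([0.57839822, 0.20261786, 0.        ]))]
```

View pics/load.png

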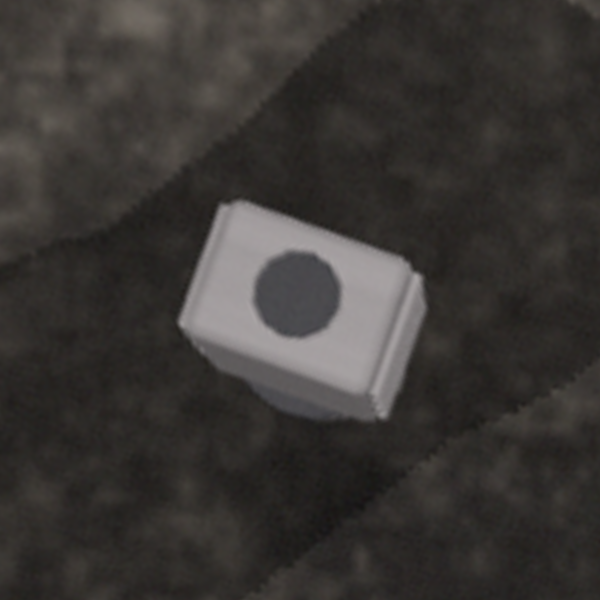

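The crop shows the load's top disc at (298,294), so its axis is at (0.578, 0.2044). The long side runs from (238,200) to (410,260), a yaw of 70.8°, so the tool must turn to -109.2°.

arm_command:
  commands:
    - {"tx":0,"ty":0,"tz":0.05,"twist":-0.038}
    - {"tx":0,"ty":0.01,"tz":0.1,"twist":-0.076}
    - {"tx":-0.005,"ty":0.01,"tz":0.15,"twist":-0.114}
    - {"tx":-0.005,"ty":0.01,"tz":0.2,"twist":-0.152}
    - {"tx":-0.005,"ty":0.01,"tz":0.25,"twist":-0.19}
    - {"tx":-0.005,"ty":0.01,"tz":0.3,"twist":-0.23}
    - {"tx":-0.005,"ty":0.01,"tz":0.35,"twist":-0.268}
    - {"tx":-0.005,"ty":0.01,"tz":0.35,"twist":-0.268}

```text
t: 4.27
eef_pos: [0.5759, 0.2009, 0.1371]
ee_rot: [3.139, -0.002, -1.905]
force: [-0.2, -0.1, -0.2]
width: 0.0874
gripper_force: 0.0
```

Run:
```python
from h import *
for i in range(3):
    grab_frame("wrist");s=get_state();print(s["t"],s["eef_pos"],s["ee_rot"])
plan(.578,.2044,.032,np.radians(70.8))
c=calibration("wrist");im=grab_frame("wrist")
d=spot_point("load_grip","wrist")
print([(e["score"],e["uv"],hit("wrist",e["uv"],.048,c)) for e in d[:2]])
# contour of bright top
w=warp(im,c,.066,[.578,.2044]);save("load2.png",w)
```

```text
4.3167 [0.57655931 0.20131752 0.13851628] [ 3.14034981e+00 -1.64404590e-03 -1.91176909e+00]
4.3667 [0.57725995 0.20197303 0.13956455] [ 3.14158518e+00 -3.22401783e-04 -1.91346356e+00]
4.4167 [0.57768041 0.20248298 0.1401237 ] [-3.14082023e+00  6.11697738e-04 -1.91307328e+00]
plan [-0.007  0.002  0.432] twist -0.0022834711525594564 q [ 0.66  0.32 -0.25  0.   -1.   -1.  ]
[(0.89, [324.7, 250.9], array([0.57834887, 0.20677469, 0.048     ]))]
```

View pics/load2.png

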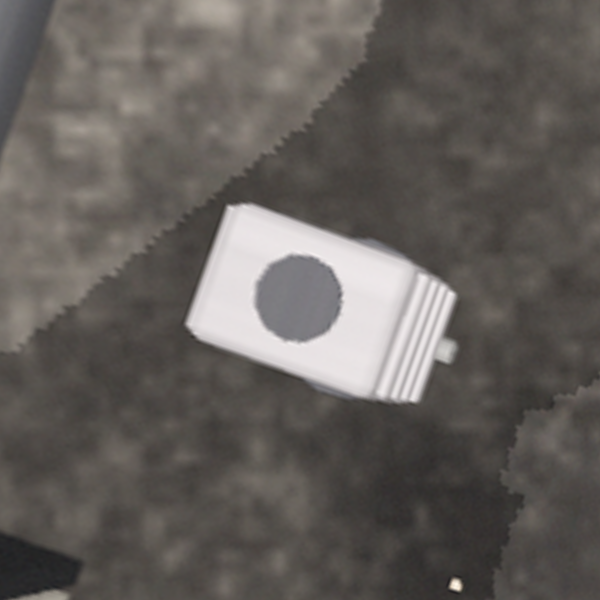

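The crop shows the load's top disc at (299,298) and one pin at (447,350). The pose agrees within 1 mm and 1°. Descend and grip.

arm_command:
  commands:
    - {"tx":-0.005,"ty":0,"tz":0.1,"twist":0}
    - {"tx":-0.005,"ty":0,"tz":0.2,"twist":0}
    - {"tx":-0.005,"ty":0,"tz":0.28,"twist":0}
    - {"tx":-0.005,"ty":0,"tz":0.34,"twist":0}
    - {"tx":-0.005,"ty":0,"tz":0.39,"twist":0}
    - {"tx":-0.005,"ty":0,"tz":0.42,"twist":0}
    - {"tx":-0.005,"ty":0,"tz":0.43,"twist":0}
    - {"tx":-0.005,"ty":0,"tz":0.43,"twist":0}

```text
t: 5.18
eef_pos: [0.5779, 0.2046, 0.0317]
ee_rot: [-3.142, -0.0, -1.909]
force: [1.0, -0.6, 0.1]
width: 0.0874
gripper_force: 0.0
```

arm_command:
  commands:
    - {"tx":0,"ty":0,"tz":0,"twist":0}
    - {"tx":0,"ty":0,"tz":0,"twist":0}
    - {"tx":0,"ty":0,"tz":0,"twist":0}
    - {"tx":0,"ty":0,"tz":0,"twist":0}
    - {"tx":0,"ty":0,"tz":0,"twist":0}
    - {"tx":0,"ty":0,"tz":0,"twist":0}
    - {"tx":0,"ty":0,"tz":0,"twist":0}
    - {"tx":0,"ty":0,"tz":0,"twist":0}
  claw: 0
  grip_force: 30

```text
t: 5.85
eef_pos: [0.5777, 0.2046, 0.0316]
ee_rot: [-3.142, 0.0, -1.908]
force: [0.3, 0.3, 0.2]
width: 0.0397
gripper_force: 0.0
```

arm_command:
  commands:
    - {"tx":0,"ty":0,"tz":0,"twist":0}
    - {"tx":0,"ty":0,"tz":0,"twist":0}
    - {"tx":0,"ty":0,"tz":0,"twist":0}
    - {"tx":0,"ty":0,"tz":0,"twist":0}
    - {"tx":0,"ty":0,"tz":0,"twist":0}
    - {"tx":0,"ty":0,"tz":0,"twist":0}
    - {"tx":0,"ty":0,"tz":0,"twist":0}
    - {"tx":0,"ty":0,"tz":0,"twist":0}

```text
t: 6.52
eef_pos: [0.5778, 0.2046, 0.0316]
ee_rot: [-3.142, -0.0, -1.908]
force: [-0.5, 0.2, 1.2]
width: 0.0299
gripper_force: 30.0
```

arm_command:
  commands:
    - {"tx":0,"ty":0,"tz":-0.05,"twist":0}
    - {"tx":0,"ty":0,"tz":-0.12,"twist":0}
    - {"tx":0,"ty":0,"tz":-0.2,"twist":0}
    - {"tx":0,"ty":0,"tz":-0.28,"twist":0}
    - {"tx":0.02,"ty":0,"tz":-0.36,"twist":0}
    - {"tx":0.06,"ty":0,"tz":-0.42,"twist":0}
    - {"tx":0.11,"ty":0,"tz":-0.47,"twist":0}
    - {"tx":0.18,"ty":0,"tz":-0.48,"twist":0}
  grip_force: 40

```text
t: 7.18
eef_pos: [0.5635, 0.1622, 0.1534]
ee_rot: [-3.14, 0.002, -1.907]
force: [1.3, -0.5, -2.3]
width: 0.0298
gripper_force: 40.0
```

arm_command:
  commands:
    - {"tx":0.12,"ty":0,"tz":0,"twist":0.015}
    - {"tx":0.25,"ty":0,"tz":0,"twist":0.03}
    - {"tx":0.38,"ty":-0.01,"tz":0,"twist":0.05}
    - {"tx":0.51,"ty":-0.02,"tz":0,"twist":0.07}
    - {"tx":0.64,"ty":-0.026,"tz":0,"twist":0.09}
    - {"tx":0.76,"ty":-0.026,"tz":0,"twist":0.11}
    - {"tx":0.86,"ty":-0.026,"tz":0,"twist":0.117}
    - {"tx":0.898,"ty":-0.026,"tz":0,"twist":0.117}

```text
t: 7.85
eef_pos: [0.4915, -0.0552, 0.1505]
ee_rot: [3.14, -0.002, -2.279]
force: [-0.0, 0.8, -2.0]
width: 0.0297
gripper_force: 40.0
```

Run:
```python
from h import *
for i in range(4): im=grab_frame("wrist")
s=get_state();c=calibration("wrist");im=grab_frame("wrist");print(s["t"],s["eef_pos"],s["ee_rot"],s["force"],s["width"])
plan(.495,-.052,.1,np.radians(49.6))
save("held.png",im[60:480,100:560])
```

```text
8.05 [ 0.49434369 -0.05226248  0.15118982] [ 3.14125475e+00 -1.73885867e-04 -2.27608878e+00] [ 0.91318383 -0.26098198 -1.68131113] 0.029723466081399277
plan [-0.    -0.002  0.205] twist 0.00019811227132352757 q [ 0.29  0.13 -0.48 -0.   -0.96 -1.  ]
```

View pics/held.png

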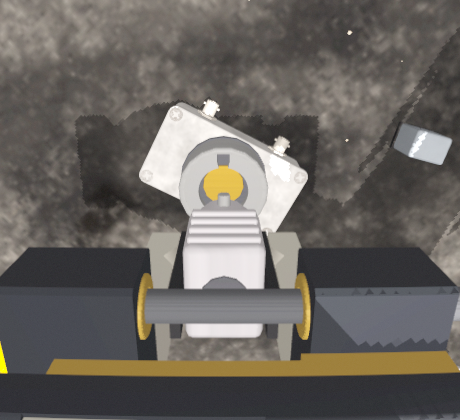

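The crop shows the held load with its pin at (223,200), the notch at (222,158) and the socket centred on column 223, so pin and notch line up. I go down to the bore entry and feel.

arm_command:
  commands:
    - {"tx":0,"ty":0,"tz":0.04,"twist":0}
    - {"tx":0,"ty":0,"tz":0.08,"twist":0}
    - {"tx":0,"ty":0,"tz":0.12,"twist":0}
    - {"tx":0,"ty":0,"tz":0.15,"twist":0}
    - {"tx":0,"ty":0,"tz":0.18,"twist":0}
    - {"tx":0,"ty":0,"tz":0.2,"twist":0}
    - {"tx":0,"ty":0,"tz":0.21,"twist":0}
    - {"tx":0,"ty":0,"tz":0.216,"twist":0}

```text
t: 8.77
eef_pos: [0.4946, -0.052, 0.097]
ee_rot: [3.141, -0.001, -2.275]
force: [-0.1, -1.0, -1.7]
width: 0.0296
gripper_force: 40.0
```

arm_command:
  commands:
    - {"tx":0,"ty":0,"tz":0.003,"twist":0}
    - {"tx":0,"ty":0,"tz":0.006,"twist":0}
    - {"tx":0,"ty":0,"tz":0.009,"twist":0}
    - {"tx":0,"ty":0,"tz":0.012,"twist":0}
    - {"tx":0,"ty":0,"tz":0.014,"twist":0}
    - {"tx":0,"ty":0,"tz":0.016,"twist":0}
    - {"tx":0,"ty":0,"tz":0.016,"twist":0}
    - {"tx":0,"ty":0,"tz":0.016,"twist":0}

```text
t: 9.43
eef_pos: [0.4947, -0.0519, 0.0936]
ee_rot: [-3.142, 0.0, -2.275]
force: [0.6, -0.2, -1.4]
width: 0.0298
gripper_force: 40.0
```

arm_command:
  commands:
    - {"tx":0,"ty":0,"tz":0.003,"twist":0}
    - {"tx":0,"ty":0,"tz":0.006,"twist":0}
    - {"tx":0,"ty":0,"tz":0.009,"twist":0}
    - {"tx":0,"ty":0,"tz":0.012,"twist":0}
    - {"tx":0,"ty":0,"tz":0.015,"twist":0}
    - {"tx":0,"ty":0,"tz":0.018,"twist":0}
    - {"tx":0,"ty":0,"tz":0.02,"twist":0}
    - {"tx":0,"ty":0,"tz":0.02,"twist":0}

```text
t: 10.1
eef_pos: [0.4947, -0.0519, 0.0884]
ee_rot: [3.141, -0.0, -2.275]
force: [-0.6, -0.6, -2.4]
width: 0.0299
gripper_force: 40.0
```

No contact force at 10 mm depth, past the rim height, so the pins are in the notches. On to the plunger.

arm_command:
  commands:
    - {"tx":0,"ty":0,"tz":0.003,"twist":0}
    - {"tx":0,"ty":0,"tz":0.006,"twist":0}
    - {"tx":0,"ty":0,"tz":0.009,"twist":0}
    - {"tx":0,"ty":0,"tz":0.012,"twist":0}
    - {"tx":0,"ty":0,"tz":0.015,"twist":0}
    - {"tx":0,"ty":0,"tz":0.018,"twist":0}
    - {"tx":0,"ty":0,"tz":0.02,"twist":0}
    - {"tx":0,"ty":0,"tz":0.02,"twist":0}

```text
t: 10.77
eef_pos: [0.4948, -0.0519, 0.0837]
ee_rot: [-3.141, 0.0, -2.275]
force: [-1.2, -0.1, 3.7]
width: 0.0296
gripper_force: 40.0
```

arm_command:
  commands:
    - {"tx":0,"ty":0,"tz":0.002,"twist":0}
    - {"tx":0,"ty":0,"tz":0.004,"twist":0}
    - {"tx":0,"ty":0,"tz":0.006,"twist":0}
    - {"tx":0,"ty":0,"tz":0.008,"twist":0}
    - {"tx":0,"ty":0,"tz":0.01,"twist":0}
    - {"tx":0,"ty":0,"tz":0.012,"twist":0}
    - {"tx":0,"ty":0,"tz":0.012,"twist":0}
    - {"tx":0,"ty":0,"tz":0.012,"twist":0}

```text
t: 11.43
eef_pos: [0.4948, -0.0519, 0.0808]
ee_rot: [-3.141, 0.0, -2.275]
force: [-2.7, 1.1, 6.6]
width: 0.0299
gripper_force: 40.0
```

arm_command:
  commands:
    - {"tx":0,"ty":0,"tz":0.003,"twist":0}
    - {"tx":0,"ty":0,"tz":0.006,"twist":0}
    - {"tx":0,"ty":0,"tz":0.009,"twist":0}
    - {"tx":0,"ty":0,"tz":0.012,"twist":0}
    - {"tx":0,"ty":0,"tz":0.015,"twist":0}
    - {"tx":0,"ty":0,"tz":0.018,"twist":0}
    - {"tx":0,"ty":0,"tz":0.021,"twist":0}
    - {"tx":0,"ty":0,"tz":0.021,"twist":0}

```text
t: 12.1
eef_pos: [0.4948, -0.0519, 0.0758]
ee_rot: [-3.141, 0.0, -2.275]
force: [-3.9, 1.5, 11.5]
width: 0.0297
gripper_force: 40.0
```

Force and depth match the spring at about 23 mm. Now I turn clockwise.

arm_command:
  commands:
    - {"tx":0,"ty":0,"tz":0,"twist":0.015}
    - {"tx":0,"ty":0,"tz":0,"twist":0.03}
    - {"tx":0,"ty":0,"tz":0,"twist":0.05}
    - {"tx":0,"ty":0,"tz":0,"twist":0.07}
    - {"tx":0,"ty":0,"tz":0,"twist":0.09}
    - {"tx":0,"ty":0,"tz":0,"twist":0.11}
    - {"tx":0,"ty":0,"tz":0,"twist":0.13}
    - {"tx":0,"ty":0,"tz":0,"twist":0.14}

```text
t: 12.77
eef_pos: [0.4962, -0.0519, 0.0764]
ee_rot: [-3.14, 0.002, -2.718]
force: [-1.6, -1.0, 11.1]
width: 0.0297
gripper_force: 40.0
```

```bash
python3 -c "
from h import *
s=get_state();print(s['eef_pos'],s['ee_rot'],s['force'],s['moment'],s['q'][5])"
```

```text
[ 0.49621012 -0.05188877  0.0764194 ] [-3.14032765e+00  2.48184095e-03 -2.71781278e+00] [-1.55965249 -0.97575684 11.05137926] [-0.04056001  0.56398258  0.07288143] -1.4391274159292433
```

arm_command:
  commands:
    - {"tx":0,"ty":0,"tz":0,"twist":0.02}
    - {"tx":0,"ty":0,"tz":0,"twist":0.045}
    - {"tx":0,"ty":0,"tz":0,"twist":0.07}
    - {"tx":0,"ty":0,"tz":0,"twist":0.095}
    - {"tx":0,"ty":0,"tz":0,"twist":0.12}
    - {"tx":0,"ty":0,"tz":0,"twist":0.145}
    - {"tx":0,"ty":0,"tz":0,"twist":0.17}
    - {"tx":0,"ty":0,"tz":0,"twist":0.18}

```text
t: 13.43
eef_pos: [0.4965, -0.0517, 0.0765]
ee_rot: [3.141, 0.003, 2.999]
force: [-0.9, 0.9, 10.1]
width: 0.0299
gripper_force: 40.0
```

arm_command:
  commands:
    - {"tx":0,"ty":0,"tz":0,"twist":0.02}
    - {"tx":0,"ty":0,"tz":0,"twist":0.04}
    - {"tx":0,"ty":0,"tz":0,"twist":0.06}
    - {"tx":0,"ty":0,"tz":0,"twist":0.08}
    - {"tx":0,"ty":0,"tz":0,"twist":0.1}
    - {"tx":0,"ty":0,"tz":0,"twist":0.12}
    - {"tx":0,"ty":0,"tz":0,"twist":0.14}
    - {"tx":0,"ty":0,"tz":0,"twist":0.15}

```text
t: 14.1
eef_pos: [0.4966, -0.0516, 0.0765]
ee_rot: [3.139, 0.003, 2.529]
force: [-1.4, 1.6, 10.7]
width: 0.0295
gripper_force: 40.0
```

```bash
python3 -c "
from h import *
s=get_state();print(s['eef_pos'],s['ee_rot'],s['force'],s['moment'],s['q'][5], -2.275-s['ee_rot'][2])"
```

```text
[ 0.49660216 -0.05156973  0.07652924] [3.13927033e+00 2.75446752e-03 2.52876249e+00] [-1.44468347  1.63520652 10.66612654] [0.51789047 0.43933675 0.13091802] -2.4757896408161533 -4.80376248653611
```

84.7° turned. Now gently on to the stop.

arm_command:
  commands:
    - {"tx":0,"ty":0,"tz":0,"twist":0.005}
    - {"tx":0,"ty":0,"tz":0,"twist":0.01}
    - {"tx":0,"ty":0,"tz":0,"twist":0.015}
    - {"tx":0,"ty":0,"tz":0,"twist":0.02}
    - {"tx":0,"ty":0,"tz":0,"twist":0.025}
    - {"tx":0,"ty":0,"tz":0,"twist":0.03}
    - {"tx":0,"ty":0,"tz":0,"twist":0.03}
    - {"tx":0,"ty":0,"tz":0,"twist":0.03}

```text
t: 14.77
eef_pos: [0.4967, -0.0515, 0.0765]
ee_rot: [3.139, 0.003, 2.438]
force: [-1.2, 2.0, 10.6]
width: 0.0297
gripper_force: 40.0
```

```bash
python3 -c "
from h import *
s=get_state();print(s['eef_pos'],s['ee_rot'],s['force'],s['moment'],s['q'][5], np.degrees(-2.275-s['ee_rot'][2])+360)"
```

```text
[ 0.4966515  -0.05148949  0.07652452] [3.13883617e+00 2.51408258e-03 2.43777986e+00] [-1.17271417  2.01993951 10.57885603] [0.61333001 0.41010992 0.03300966] -2.566686340957052 89.97760411966772
```

arm_command:
  commands:
    - {"tx":0,"ty":0,"tz":0,"twist":0.004}
    - {"tx":0,"ty":0,"tz":0,"twist":0.008}
    - {"tx":0,"ty":0,"tz":0,"twist":0.012}
    - {"tx":0,"ty":0,"tz":0,"twist":0.016}
    - {"tx":0,"ty":0,"tz":0,"twist":0.02}
    - {"tx":0,"ty":0,"tz":0,"twist":0.024}
    - {"tx":0,"ty":0,"tz":0,"twist":0.024}
    - {"tx":0,"ty":0,"tz":0,"twist":0.024}

```text
t: 15.43
eef_pos: [0.4966, -0.0515, 0.0765]
ee_rot: [3.139, 0.002, 2.363]
force: [-1.6, 1.4, 10.3]
width: 0.0298
gripper_force: 40.0
```

```bash
python3 -c "
from h import *
s=get_state();print(s['eef_pos'],s['ee_rot'],s['force'],s['moment'],s['q'][5], np.degrees(-2.275-s['ee_rot'][2])+360)"
```

```text
[ 0.49660251 -0.05153692  0.0765382 ] [3.13880713e+00 2.31700600e-03 2.36265737e+00] [-1.55211771  1.37793875 10.29495337] [0.47550412 0.45184261 0.17499213] -2.6419026161407375 94.28180586647073
```

arm_command:
  commands:
    - {"tx":0,"ty":0,"tz":0,"twist":0.003}
    - {"tx":0,"ty":0,"tz":0,"twist":0.006}
    - {"tx":0,"ty":0,"tz":0,"twist":0.009}
    - {"tx":0,"ty":0,"tz":0,"twist":0.012}
    - {"tx":0,"ty":0,"tz":0,"twist":0.015}
    - {"tx":0,"ty":0,"tz":0,"twist":0.018}
    - {"tx":0,"ty":0,"tz":0,"twist":0.018}
    - {"tx":0,"ty":0,"tz":0,"twist":0.018}

```text
t: 16.1
eef_pos: [0.4967, -0.0515, 0.0766]
ee_rot: [3.139, 0.002, 2.308]
force: [0.4, 2.0, 9.8]
width: 0.0296
gripper_force: 40.1
```

```bash
python3 -c "
from h import *
m=[]
for i in range(4): im=grab_frame('wrist');s=get_state();m.append(s['moment'][2])
print(s['eef_pos'],s['ee_rot'],s['force'],m,s['q'][5], np.degrees(-2.275-s['ee_rot'][2])+360)
save('turned.png',im[60:480,100:560])"
```

```text
[ 0.49674668 -0.05147433  0.07657689] [3.13877373e+00 2.45979071e-03 2.30765142e+00] [-0.50209674  2.0091851  10.30931953] [np.float64(0.8241783055576365), np.float64(0.8648561226086632), np.float64(0.8511170761533405), np.float64(0.846769589154621)] -2.6975198812801353 97.43341455475479
```

View pics/turned.png

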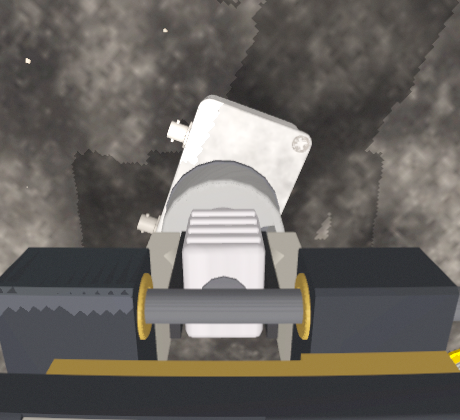

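The stop is felt: moment 0.85 N m at about 97°, with the load still straight in the grip. I ease the twist slightly and let the spring lift it.

arm_command:
  commands:
    - {"tx":0,"ty":0,"tz":0,"twist":-0.003}
    - {"tx":0,"ty":0,"tz":-0.002,"twist":-0.005}
    - {"tx":0,"ty":0,"tz":-0.004,"twist":-0.005}
    - {"tx":0,"ty":0,"tz":-0.006,"twist":-0.005}
    - {"tx":0,"ty":0,"tz":-0.008,"twist":-0.005}
    - {"tx":0,"ty":0,"tz":-0.01,"twist":-0.005}
    - {"tx":0,"ty":0,"tz":-0.012,"twist":-0.005}
    - {"tx":0,"ty":0,"tz":-0.012,"twist":-0.005}

```text
t: 16.97
eef_pos: [0.4965, -0.0514, 0.0779]
ee_rot: [3.139, 0.001, 2.321]
force: [7.4, 0.6, -6.3]
width: 0.0301
gripper_force: 40.0
```

```bash
python3 -c "
from h import *
s=get_state();print(s['eef_pos'],s['ee_rot'],s['force'],s['moment'])"
```

```text
[ 0.49648544 -0.05142835  0.07791582] [3.13910813e+00 1.45321744e-03 2.32125762e+00] [ 7.40675981  0.58163086 -6.26929474] [ 0.18492297 -2.74710223  0.54946947]
```

It rose only 1.3 mm and now pulls, so it is still hard against the stop and the pins are catching. I press slightly, back off 3° and let up again.

arm_command:
  commands:
    - {"tx":0,"ty":0,"tz":0.006,"twist":0}
    - {"tx":0,"ty":0,"tz":0.012,"twist":-0.005}
    - {"tx":0,"ty":0,"tz":0.012,"twist":-0.01}
    - {"tx":0,"ty":0,"tz":0.012,"twist":-0.018}
    - {"tx":0,"ty":0,"tz":0.012,"twist":-0.018}
    - {"tx":0,"ty":0,"tz":0.008,"twist":-0.018}
    - {"tx":0,"ty":0,"tz":0.004,"twist":-0.018}
    - {"tx":0,"ty":0,"tz":0.002,"twist":-0.018}

```text
t: 17.63
eef_pos: [0.4964, -0.0516, 0.0789]
ee_rot: [3.139, 0.002, 2.377]
force: [2.4, 1.7, 7.3]
width: 0.0302
gripper_force: 40.0
```

arm_command:
  commands:
    - {"tx":0,"ty":0,"tz":-0.001,"twist":0}
    - {"tx":0,"ty":0,"tz":-0.002,"twist":0}
    - {"tx":0,"ty":0,"tz":-0.003,"twist":0}
    - {"tx":0,"ty":0,"tz":-0.004,"twist":0}
    - {"tx":0,"ty":0,"tz":-0.004,"twist":0}
    - {"tx":0,"ty":0,"tz":-0.004,"twist":0}
    - {"tx":0,"ty":0,"tz":-0.004,"twist":0}
    - {"tx":0,"ty":0,"tz":-0.004,"twist":0}

```text
t: 18.3
eef_pos: [0.4964, -0.0516, 0.0797]
ee_rot: [3.139, 0.002, 2.377]
force: [1.9, 2.6, 6.5]
width: 0.0298
gripper_force: 40.0
```

```bash
python3 -c "
from h import *
s=get_state();print(s['eef_pos'],s['ee_rot'],s['force'],s['moment'])"
```

```text
[ 0.49644203 -0.05158854  0.07967691] [3.13900678e+00 1.97130851e-03 2.37713718e+00] [1.91799821 2.60492869 6.53893146] [ 0.40346056 -0.94184991  0.00963291]
```

It is rising now: TCP depth about 18.9 mm, with the spring still partly on the gripper. I unload fully.

arm_command:
  commands:
    - {"tx":0,"ty":0,"tz":-0.001,"twist":0}
    - {"tx":0,"ty":0,"tz":-0.002,"twist":0}
    - {"tx":0,"ty":0,"tz":-0.003,"twist":0}
    - {"tx":0,"ty":0,"tz":-0.004,"twist":0}
    - {"tx":0,"ty":0,"tz":-0.005,"twist":0}
    - {"tx":0,"ty":0,"tz":-0.005,"twist":0}
    - {"tx":0,"ty":0,"tz":-0.005,"twist":0}
    - {"tx":0,"ty":0,"tz":-0.005,"twist":0}

```text
t: 18.97
eef_pos: [0.4964, -0.0516, 0.0803]
ee_rot: [3.139, 0.002, 2.377]
force: [6.5, 0.4, -1.4]
width: 0.0299
gripper_force: 40.0
```

```bash
python3 -c "
from h import *
s=get_state();print(s['eef_pos'],s['ee_rot'],s['force'],s['moment'])"
```

```text
[ 0.4963608  -0.0515599   0.08031282] [3.13918099e+00 1.67004800e-03 2.37719552e+00] [ 6.54216716  0.40292728 -1.42632548] [ 0.24233359 -2.4831559   0.03018993]
```

The force has dropped to about weight only, at 18.3 mm depth, so the lip holds it: seated. I release, raise and look.

arm_command:
  commands:
    - {"tx":0,"ty":0,"tz":0,"twist":0}
    - {"tx":0,"ty":0,"tz":0,"twist":0}
    - {"tx":0,"ty":0,"tz":0,"twist":0}
    - {"tx":0,"ty":0,"tz":0,"twist":0}
    - {"tx":0,"ty":0,"tz":0,"twist":0}
    - {"tx":0,"ty":0,"tz":0,"twist":0}
    - {"tx":0,"ty":0,"tz":0,"twist":0}
    - {"tx":0,"ty":0,"tz":0,"twist":0}
  claw: 0.8

```text
t: 19.63
eef_pos: [0.4946, -0.0519, 0.08]
ee_rot: [-3.141, -0.0, 2.377]
force: [0.4, 0.3, 0.5]
width: 0.0696
gripper_force: 0.0
```

arm_command:
  commands:
    - {"tx":0,"ty":0,"tz":0,"twist":0}
    - {"tx":0,"ty":0,"tz":0,"twist":0}
    - {"tx":0,"ty":0,"tz":-0.02,"twist":0}
    - {"tx":0,"ty":0,"tz":-0.08,"twist":0}
    - {"tx":0,"ty":0,"tz":-0.16,"twist":0}
    - {"tx":0,"ty":0,"tz":-0.26,"twist":0}
    - {"tx":0,"ty":0,"tz":-0.36,"twist":0}
    - {"tx":0,"ty":0,"tz":-0.44,"twist":0}

```text
t: 20.3
eef_pos: [0.495, -0.052, 0.1924]
ee_rot: [3.14, 0.001, 2.378]
force: [1.1, 0.3, -0.3]
width: 0.0705
gripper_force: 0.0
```

Run:
```python
from h import *
for i in range(3): im=grab_frame("wrist")
s=get_state();c=calibration("wrist");im=grab_frame("wrist");print(s["t"],s["eef_pos"],s["width"],s["force"])
b=grab_frame("scene");C=[.4955,-.0517]
u=proj("scene",[*C,.08]).astype(int);print(u)
b=b[u[1]-60:u[1]+60,u[0]-60:u[0]+60]
v=np.hstack([warp(im,c,.1145,C,n=400),cv2.resize(b,(400,400),interpolation=cv2.INTER_CUBIC)]);save("fin.png",v)
```

```text
20.45 [ 0.49575339 -0.05170372  0.19212967] 0.07017970848402458 [-0.58377106 -0.69281802 -0.93186793]
[303 333]
```

View pics/fin.png

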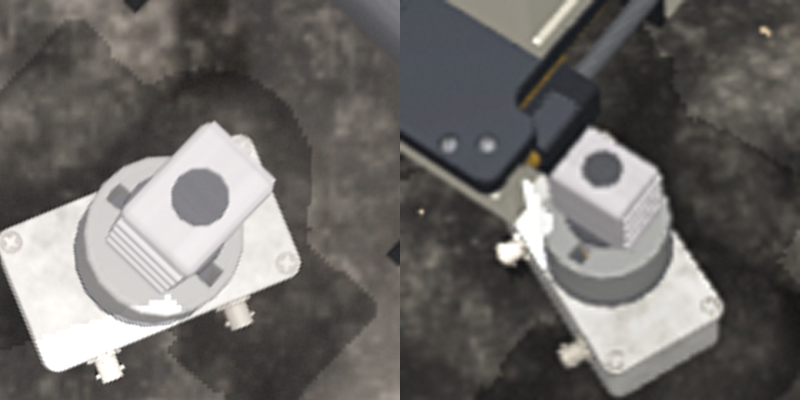

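The left crop shows the load square across the notches at (117,195) and (210,272), with its top disc at (200,195), so it is centred and upright. A light touch on its top will check the seat height: expect 0.1145 if seated, 0.112 if only under the lip.

arm_command:
  commands:
    - {"tx":0,"ty":0,"tz":0.03,"twist":0}
    - {"tx":0,"ty":0,"tz":0.06,"twist":0}
    - {"tx":0,"ty":0,"tz":0.09,"twist":0}
    - {"tx":0,"ty":0,"tz":0.12,"twist":0}
    - {"tx":0,"ty":0,"tz":0.15,"twist":0}
    - {"tx":0,"ty":0,"tz":0.18,"twist":0}
    - {"tx":0,"ty":0,"tz":0.2,"twist":0}
    - {"tx":0,"ty":0,"tz":0.2,"twist":0}
  claw: 0
  grip_force: 5

```text
t: 21.22
eef_pos: [0.494, -0.0521, 0.1386]
ee_rot: [-3.14, -0.001, 2.377]
force: [-0.0, 0.5, 0.2]
width: 0.0223
gripper_force: 0.0
```

arm_command:
  commands:
    - {"tx":0,"ty":0,"tz":0,"twist":0}
    - {"tx":0,"ty":0,"tz":0,"twist":0}
    - {"tx":0,"ty":0,"tz":0,"twist":0}
    - {"tx":0,"ty":0,"tz":0.02,"twist":0}
    - {"tx":0,"ty":0,"tz":0.04,"twist":0}
    - {"tx":0,"ty":0,"tz":0.06,"twist":0}
    - {"tx":0,"ty":0,"tz":0.075,"twist":0}
    - {"tx":0,"ty":0,"tz":0.08,"twist":0}

```text
t: 21.88
eef_pos: [0.4942, -0.052, 0.1191]
ee_rot: [-3.14, -0.001, 2.377]
force: [0.5, -0.3, -0.2]
width: 0.0007
gripper_force: 0.0
```

arm_command:
  commands:
    - {"tx":0,"ty":0,"tz":0.003,"twist":0}
    - {"tx":0,"ty":0,"tz":0.006,"twist":0}
    - {"tx":0,"ty":0,"tz":0.009,"twist":0}
    - {"tx":0,"ty":0,"tz":0.012,"twist":0}
    - {"tx":0,"ty":0,"tz":0.014,"twist":0}
    - {"tx":0,"ty":0,"tz":0.014,"twist":0}
    - {"tx":0,"ty":0,"tz":0.014,"twist":0}
    - {"tx":0,"ty":0,"tz":0.014,"twist":0}

```text
t: 22.55
eef_pos: [0.4948, -0.0519, 0.1166]
ee_rot: [3.141, 0.0, 2.377]
force: [-0.5, -0.1, 0.2]
width: 0.0009
gripper_force: 0.0
```

arm_command:
  commands:
    - {"tx":0,"ty":0,"tz":0.001,"twist":0}
    - {"tx":0,"ty":0,"tz":0.002,"twist":0}
    - {"tx":0,"ty":0,"tz":0.003,"twist":0}
    - {"tx":0,"ty":0,"tz":0.004,"twist":0}
    - {"tx":0,"ty":0,"tz":0.005,"twist":0}
    - {"tx":0,"ty":0,"tz":0.006,"twist":0}
    - {"tx":0,"ty":0,"tz":0.006,"twist":0}
    - {"tx":0,"ty":0,"tz":0.006,"twist":0}

```text
t: 23.22
eef_pos: [0.4948, -0.0519, 0.1151]
ee_rot: [3.142, 0.0, 2.377]
force: [-1.5, 0.4, 0.3]
width: 0.0003
gripper_force: 0.5
```

arm_command:
  commands:
    - {"tx":0,"ty":0,"tz":0.001,"twist":0}
    - {"tx":0,"ty":0,"tz":0.002,"twist":0}
    - {"tx":0,"ty":0,"tz":0.003,"twist":0}
    - {"tx":0,"ty":0,"tz":0.003,"twist":0}
    - {"tx":0,"ty":0,"tz":0.003,"twist":0}
    - {"tx":0,"ty":0,"tz":0.003,"twist":0}
    - {"tx":0,"ty":0,"tz":0.003,"twist":0}
    - {"tx":0,"ty":0,"tz":0.003,"twist":0}

```text
t: 23.88
eef_pos: [0.495, -0.0519, 0.1149]
ee_rot: [3.141, 0.001, 2.378]
force: [-1.8, 0.8, 6.4]
width: 0.0003
gripper_force: 3.3
```

Contact at 0.115 m, so the load is seated (depth about 18 mm). I retreat and hand in.

arm_command:
  commands:
    - {"tx":0,"ty":0,"tz":-0.02,"twist":0}
    - {"tx":0,"ty":0,"tz":-0.06,"twist":0}
    - {"tx":0,"ty":0,"tz":-0.12,"twist":0}
    - {"tx":0,"ty":0,"tz":-0.2,"twist":0}
    - {"tx":0,"ty":0,"tz":-0.25,"twist":0}
    - {"tx":0,"ty":0,"tz":-0.28,"twist":0}
    - {"tx":0,"ty":0,"tz":-0.28,"twist":0}
    - {"tx":0,"ty":0,"tz":-0.28,"twist":0}

```text
t: 24.55
eef_pos: [0.4947, -0.0518, 0.1844]
ee_rot: [3.141, 0.0, 2.377]
force: [-0.5, 0.1, -0.6]
width: 0.0006
gripper_force: 0.0
```

```bash
python3 -c "
from station import *
print(get_state()['eef_pos']);print(job_done())"
```

```text
[ 0.49467372 -0.05183644  0.18439687]
the job is handed in; nothing more can be done
None
```

The dummy load is locked upright in the socket, released and handed in at about 25 s; a light touch on its top put the seat depth at about 18 mm, but the hand-in returned no verdict.

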